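Strip the jammed cap off a sample cup

TASK

The tall aluminium cap is jammed over a steel sample cup, so pulling it straight off just lifts the cup with it. Take hold of the cap and slide the pair along the bench into the open end of the hold-down fork until the cup's disc foot is all the way in under the fork's lips, then pull the cap straight up off the cup and set it down gently, mouth down, near the middle of the white tray. Keep the cup's foot down on the bench all along and leave the cup seated in the fork.

Things in the scene. Friction and masses are not known exactly. Their poses are not given: they have to be found in the camera images.
- cap_center (a point): Outer part: plain aluminium cap, an inverted tumbler 50 mm in diameter, 75 mm tall, closed flat top, about 90 g; the only closed cylinder on a wide disc foot. Point: its centre, 37.5 mm above its mouth; z up. At the start its mouth rests on the cup's foot, its top 81 mm above the bench. It clings to the cup with roughly 5 to 11 N until raised 40 mm, and clears the cup's rim at 57 mm.
- cup_foot (a point): Inner part: open steel cup 39 mm in diameter, fixed on a disc foot 100 mm in diameter and 6 mm thick; 62 mm tall in all, about 270 g. Point: centre of the foot's underside, at bench level; z up. At the start only the foot shows below the cap. An identical cup without a cap stands elsewhere on the bench and plays no part.
- fork_seat (a point): Low hold-down fork fixed to the bench, 148 mm wide, mouth roughly towards the robot: two rails 124 mm apart with lips over the inside (gap 72 mm, underside 11, top 16 mm above the bench), a bar across the far end. Point: the cup's axis when its foot touches that bar, at bench level; x points in along the rails, mouth 60 mm before the point, bar 50 mm beyond; z up.
- tray_floor (a point): Shallow white plastic tray fixed to the bench, 160 mm square, rim 12 mm above the bench and 4 mm thick. Point: centre of its floor, 4 mm above the bench; z up.
Things that resemble listed ones, but are neither listed nor needed, are in the scene too. Leave any orange or turquoise look-alike of the part that bears cap_center alone.

How it is judged (in metres and radians):
On the way, in this order (a step that is already met when the one before it is completed fails the run):
1. the cup, with the cap still on it, stands in the fork with its foot under the lips (x of cup_foot in the frame of fork_seat between -0.03 and 0.015 m and y of cup_foot in the frame of fork_seat between -0.018 and 0.018 m and height (world z) of cup_foot below 0.008 m and z of cap_center in the frame of cup_foot below 0.065 m), for 0.2 s.
2. the cap is raised clear of the cup, which stays in the fork (z of cap_center in the frame of cup_foot above 0.1 m and height (world z) of cup_foot below 0.008 m and horizontal distance between cup_foot and fork_seat below 0.036 m), for 0.1 s.
At the end, for the whole second after the job is handed in: The cap stands mouth down on the tray's floor, upright within 10 degrees, its axis within 45 mm of the tray's centre, released and at rest; the cup stands upright on the bench in the fork, its foot under both lips, no more than 35 mm short of the end bar (horizontal distance between cap_center and tray_floor below 0.045 m and angle between cap_center's own z axis and vertical below 0.17 rad and z of cap_center in the frame of tray_floor below 0.045 m and linear speed of cap below 0.02 m/s and x of cup_foot in the frame of fork_seat between -0.035 and 0.015 m and y of cup_foot in the frame of fork_seat between -0.018 and 0.018 m and height (world z) of cup_foot below 0.006 m and angle between cup_foot's own z axis and vertical below 0.1 rad); the robot touches nothing.
It fails at once if the cup is lifted: its foot's centre more than 20 mm off the bench (height (world z) of cup_foot above 0.02 m).
It fails at once if the cap is dropped: moving faster than 0.6 m/s with no finger on it (linear speed of cap above 0.6 m/s and contact force between the fingers and cap below 0.05 N).
It also fails if it takes over 58 s, if anything falls off the work surface, if the arm or the gripper's body presses on something with over 40 N, if the wrist force passes 120 N, or if a joint passes its speed limit or range.

ROBOT

A 7-joint arm with a two-finger parallel gripper is mounted at the origin on the work surface. World frame = base frame: x ahead of the robot, y to its left, z up, the work surface at z = 0. Lengths are in mm, angles in rad, forces in N, time in s.
With the tool pointing down it reaches from about 350 to 900 mm from the base axis. Payload 8.1 kg.
Tool frame: the origin (TCP) lies midway between the tips of the shut fingers; the grasp point (between the pads) lies 19 mm behind it (arm.grip_point_offset is the distance from the TCP to the grasp point, in mm); z points along the fingers, y is the direction in which the jaws open and shut (so a half turn about z gives the same grasp; the last joint's range is limited). The gripper opens to 85 mm and grips with 20 to 120 N. Pads are 22 mm wide; open, the fingers measure 114 mm over their backs; the gripper's body (76 mm by 85 mm) begins 54 mm behind the grasp point. The pads swing forward as they close: fully open they stand 13 mm farther back than shut.
Start: joints at [1.014, 0.434, 0.025, 1.573, -0.012, 1.134, -0.075], TCP at [273.97, -561.768, 200.423] pointing down, gripper open.
Joint ranges: [-2.62, 2.62], [-0.44, 2.09], [-1.27, 1.32], [0.08, 2.57], [-1.32, 4.46], [0.12, 2], [-2.74, 2.74]. Speed limits (rad/s): [2.22, 2.22, 3.01, 3.01, 3.14, 3.14, 3.14].

INTERFACE

Orientations are given as a 3x3 rotation matrix whose columns are the frame's x, y, z axes.
In Python, from bench import arm, imaging gives the robot as it stands. The module is installed in compiled form; this text tells all that it offers.
- The arm moves only by the tool send_rows, never from a script. Its arguments are lists of equal length, an entry for each row: "translation": the shift along the tool's x, y, z in mm, a list of three; "roll": the turn about the tool's z in units of 5 degrees (1.0 is 5 degrees); "fingers": the closure in counts, from 0 (fully open) to 255 (shut). A call has 1 to 12 rows; each row shifts and turns the commanded pose from where the row before left it, along the tool's axes as they then stand; what a row does not reach is not made up. A row lasts 1/12 s, in which the tool goes at most 41.7 mm and 7.16 degrees, less where a joint would pass 70% of its speed; a pose out of reach is approached as far as the arm can. A call with a gripper value outside its range is refused whole. The fingers move at their own pace and stop on an object; "force" is the grip in N (left out, the last holds). Time passes only in rows, so rows that do not move let the fingers close. It gives the time, the measured TCP pose, the force and the opening at its end, in the units of the state.
- arm.observe(): the state, without advancing time (a new reading comes with each control period).
- imaging.camera(name): name is "side" or "top" or "wrist"; returns (picture, depth): 420x560x3 uint8, blue, green, red; 420x560 float32, mm along the optical axis (not along the pixel's ray), 0 where there is no reading.
- imaging.calibration(name): a dict with "intrinsics" (3x3 intrinsics, pixels), "R" (3x3) and "t" (3): a world point X has camera coordinates R X + t. Camera axes: x right, y down, z forward; pixel columns grow to the right and rows downward; lengths in mm; the calibration is good to about 2 mm. A picture is of the moment at which its call begins: read the wrist's pose just before it. calibration takes no time and is no camera call; for the wrist camera it gives the pose at the moment of the call.
- arm.hand_in(): hands the job in, once; it reports no verdict.
The state is a dict: "time": time; "joint_pos": joint angles; "qd": joint speeds; "tau": joint torques, N m; "tcp_pos": TCP position; "tool_rot": TCP orientation; "contact_force": force on the tool from outside, world axes, zero at the start; "wrist_torque": the same for the moment, N m; "finger_gap": opening from 0.0 (shut) to 1.0 (fully open).
Only numpy, scipy, OpenCV 4.12 (cv2) and the standard library are available. Lean on these libraries where they do the work, as an engineer would, in place of code of your own. Each camera call takes 0.05 s, during which the arm holds its last target.

## Working session

There is one attempt and no reset: what is moved stays moved. The work goes in short steps, Python scripts to look and compute and a tool call to move; the robot and the scene stay as the last step left them, time stands still between calls to the robot, and variables do not carry over. Pictures are saved under pics/ and viewed, and the job is handed in when it is done.

Besides the shell and the picture viewer there is one more tool, called as name(argument=value, ...), one argument or row to a line, values as JSON. send_rows: Moves the arm, as the interface text tells. Its arguments: {"type":"object","properties":{"translation":{"type":"array"},"roll":{"type":"array"},"fingers":{"type":"array"},"force":{"type":"number"}},"required":["translation","roll","fingers"]}

```bash
mkdir -p pics; python3 - <<'E'
from bench import arm, imaging
import cv2,numpy as np
s=arm.observe()
for k in s: print(k,np.round(s[k],3).tolist())
for n in ["side","top","wrist"]:
    c=imaging.calibration(n); p,d=imaging.camera(n)
    cv2.imwrite(f"pics/a_{n}.png",p); np.savez(f"a_{n}.npz",p=p,d=d,**c)
    print(n,np.round(c["intrinsics"],1).tolist(),np.round(c["R"],3).tolist(),np.round(c["t"],1).tolist())
E
```

```text
time 0.0
joint_pos [1.014, 0.435, 0.025, 1.574, -0.012, 1.134, -0.075]
qd [-0.002, -0.002, 0.001, -0.001, 0.001, 0.0, -0.0]
tau [-0.0, -67.047, 1.025, -31.621, 0.016, 0.012, -0.0]
tcp_pos [273.689, -561.261, 199.592]
tool_rot [[0.899, 0.438, -0.001], [0.438, -0.899, 0.001], [-0.0, -0.002, -1.0]]
contact_force [0.058, 1.001, -0.025]
wrist_torque [-0.007, 0.014, 0.016]
finger_gap 1.0
side [[440.6, 0.0, 278.1], [0.0, 440.6, 213.4], [0.0, 0.0, 1.0]] [[-0.869, -0.494, -0.006], [-0.261, 0.469, -0.844], [0.42, -0.732, -0.537]] [430.9, 190.0, 514.5]
top [[426.6, 0.0, 274.7], [0.0, 426.6, 207.1], [0.0, 0.0, 1.0]] [[0.022, -1.0, -0.003], [-0.996, -0.021, -0.091], [0.091, 0.005, -0.996]] [5.5, 506.5, 901.1]
wrist [[376.4, 0.0, 278.9], [0.0, 376.4, 212.4], [0.0, 0.0, 1.0]] [[0.439, -0.898, -0.001], [-0.859, -0.42, 0.293], [-0.264, -0.128, -0.956]] [-625.1, -38.0, 379.3]
```

View pics/a_side.png

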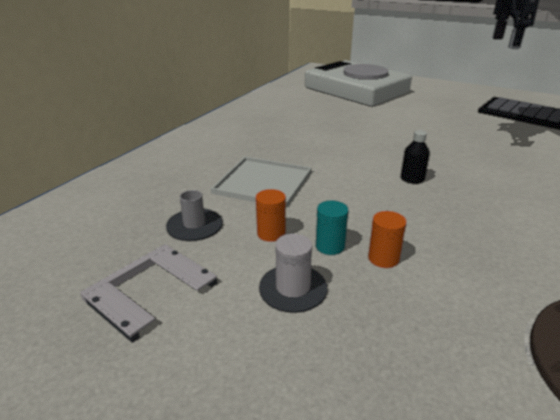

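View pics/a_top.png

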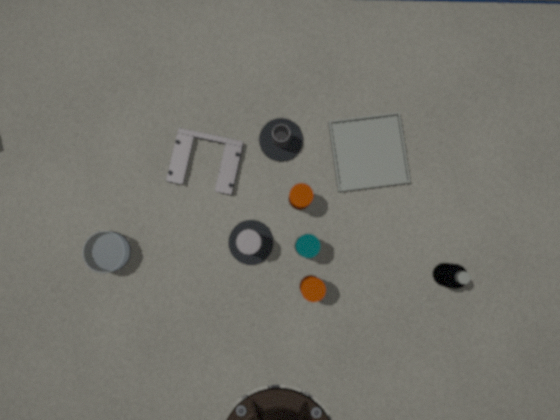

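View pics/a_wrist.png

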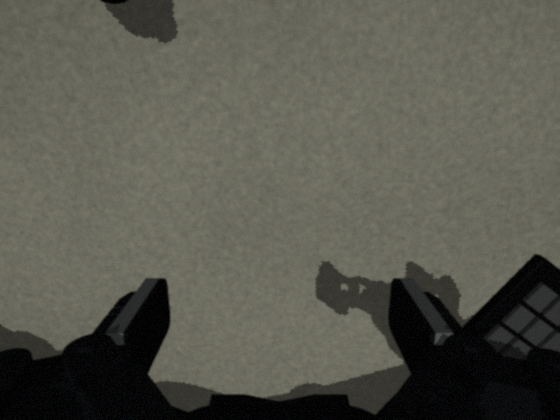

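The side view shows the capped cup at about (293,262), the bare cup at (193,212), the fork at (150,290) and the tray at (263,180). In the top view the cap is at (250,242), the fork at (205,162) and the tray at (370,152). The orange and turquoise look-alikes are close by, right of the cap. Next I'll measure these.

```bash
cat > h.py <<'E'
import numpy as np,cv2
def load(f): return np.load(f)
def cloud(z):
    d=z["d"].astype(float);K=z["intrinsics"];v,u=np.mgrid[:d.shape[0],:d.shape[1]]
    P=np.stack([(u-K[0,2])/K[0,0]*d,(v-K[1,2])/K[1,1]*d,d],-1)
    W=(P-z["t"])@z["R"]; W[d<=0]=np.nan; return W
def ray(z,uv,h):
    K=z["intrinsics"];C=-z["R"].T@z["t"]
    uv=np.atleast_2d(uv).astype(float)
    D=np.c_[(uv[:,0]-K[0,2])/K[0,0],(uv[:,1]-K[1,2])/K[1,1],np.ones(len(uv))]@z["R"]
    return C+D*((h-C[2])/D[:,2])[:,None]
E
python3 - <<'E'
from h import *
for n in ["top","side"]:
    z=load(f"a_{n}.npz");W=cloud(z)
    print(n,"bench z",np.nanmedian(W[...,2][250:300,150:200]))
    X,Y,Z=W[...,0],W[...,1],W[...,2]
    m=((Z>70)&(Z<95)&(X<750)&(X>250)&(abs(Y)<300)).astype(np.uint8)
    k,l,st,c=cv2.connectedComponentsWithStats(m)
    for i in range(1,k):
        if st[i,4]>40:
            q=W[l==i]; b=z["p"][l==i].mean(0)
            print("hi",c[i].round(),st[i,4],np.median(q,0).round(1),b.round())
    hsv=cv2.cvtColor(z["p"],cv2.COLOR_BGR2HSV)
    a=z["p"]; 
    s=5 if n=="top" else 4
    for nm,(x0,y0,x1,y1) in (dict(fork=(155,120,255,205),cap=(215,205,315,290)) if n=="top" else dict(fork=(70,235,230,345),cap=(240,220,350,320))).items():
        cv2.imwrite(f"pics/z_{n}_{nm}.png",cv2.resize(a[y0:y1,x0:x1],None,fx=s,fy=s,interpolation=cv2.INTER_CUBIC))
    np.set_printoptions(linewidth=200)
z=load("a_top.npz");W=cloud(z)
print(z["p"][242,220:290].mean(1).round())
print(W[242,220:290,2].round())
E
```

```text
top bench z -0.07119941979407
hi [301. 195.] 458 [527.5 -36.8  74.8] [ 14.  72. 137.]
hi [248. 242.] 491 [429.1  68.3  80.7] [128. 127. 130.]
hi [308. 246.] 472 [423.8 -52.5  74.8] [96. 97. 21.]
hi [313. 290.] 491 [336.  -64.2  74.8] [ 16.  73. 138.]
side bench z 1.3022768468015706
hi [271. 197.] 432 [527.7 -32.1  75. ] [ 28.  75. 150.]
hi [333. 209.] 497 [424.5 -46.9  75. ] [ 99. 100.  28.]
hi [389. 221.] 559 [337.4 -58.9  74.9] [ 26.  75. 151.]
hi [294. 248.] 856 [427.9  76.1  80.9] [128. 128. 131.]
[121. 121. 123. 122. 124. 122. 118. 109.  88.  64.  53.  48.  50.  53.  56.  76. 107. 127. 135. 136. 136. 136. 135. 133. 134. 135. 136. 134. 136. 135. 135. 135. 132. 134. 134. 134. 133. 132. 132.
 123. 106.  73.  47.  30.  28.  28.  31.  28.  29.  20.  29.  31.  43.  54.  68.  78.  85. 100. 112. 118. 120. 121. 122. 122. 121. 119. 121. 121. 119. 117.]
[ 3.  2.  1. -1.  1.  1.  1. -1.  7.  4.  5.  8.  4.  4.  4.  8. 81. 80. 80. 80. 79. 82. 81. 81. 79. 81. 84. 81. 83. 81. 81. 82. 80. 82. 83. 79. 82. 80. 79. 81. 83. 30.  8.  7.  4.  7.  4.  7.  7.
  5.  6. nan  3.  0. -0.  0. -0.  1. -1.  2. -0. -0. -3.  1. -0. -2. -2.  2. -2.  2.]
```

```bash
python3 - <<'E'
import cv2,numpy as np
a=[cv2.imread(f"pics/z_top_{k}.png") for k in ("fork","cap")]
b=[cv2.imread(f"pics/z_side_{k}.png") for k in ("fork","cap")]
def st(l):
    H=max(i.shape[0] for i in l);return np.hstack([cv2.copyMakeBorder(i,0,H-i.shape[0],0,5,0) for i in l])
for n,l in (("t",a),("s",b)):
    i=st(l);i=cv2.resize(i,None,fx=790/i.shape[1],fy=790/i.shape[1]);cv2.imwrite(f"pics/zz_{n}.png",np.clip(i*1.3,0,255).astype(np.uint8))
E
```

```text
(no output)
```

View pics/zz_t.png

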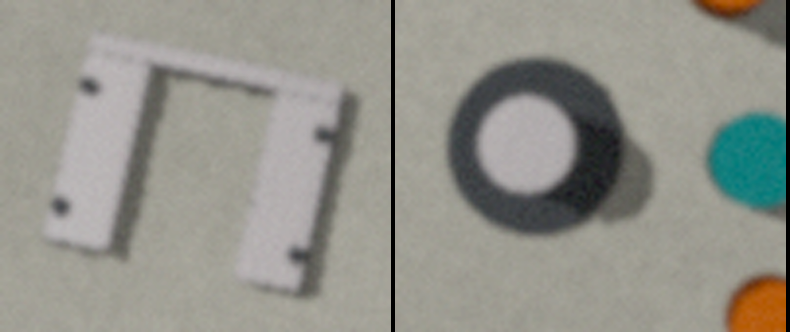

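View pics/zz_s.png

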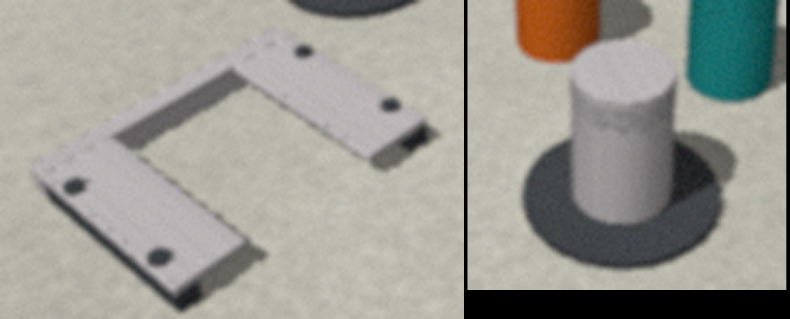

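Top zoom: the fork is U-shaped, its mouth pointing down the image towards the robot and tilted about 13°. The foot disc is clear around the cap. Side zoom: the fork's underside gap is visible at the mouth ends. Next: fit the fork, foot and tray outlines from both views.

```bash
python3 - <<'E'
from h import *
np.set_printoptions(suppress=True,precision=1)
def comp(m,seed):
    k,l,st,c=cv2.connectedComponentsWithStats(m.astype(np.uint8)); return l==l[seed[1],seed[0]]
def hull_pts(m):
    c,_=cv2.findContours(m.astype(np.uint8),cv2.RETR_EXTERNAL,cv2.CHAIN_APPROX_NONE); return max(c,key=cv2.contourArea)[:,0]
for n,fs,fo,cp,tr in (("top",(180,155),(238,260),(248,242),(370,152)),("side",(120,310),(293,300),(294,250),(263,180))):
    z=load(f"a_{n}.npz");p=cv2.GaussianBlur(z["p"],(3,3),0).astype(float)
    sat=p[...,1]-(p[...,0]+p[...,2])/2; V=p.mean(-1)
    # fork: pinkish
    m=(sat<0.5)&(V>95); m=cv2.morphologyEx(m.astype(np.uint8),cv2.MORPH_CLOSE,np.ones((5,5)))
    m=comp(m,fs); c=hull_pts(m); w=ray(z,c,16)[:,:2].astype(np.float32)
    r=cv2.minAreaRect(w); print(n,"fork",m.sum(),r, cv2.boxPoints(r).tolist())
    # cap top
    cv2.imwrite(f"pics/m_{n}_fork.png",m*255)
    # foot: dark
    f=comp(V<70,fo); f=cv2.morphologyEx(f.astype(np.uint8),cv2.MORPH_OPEN,np.ones((3,3)));c=hull_pts(f); w=ray(z,c,6)[:,:2].astype(np.float32)
    print(" foot",f.sum(),cv2.minEnclosingCircle(w),w.min(0),w.max(0))
    if n=="top":
        hue=(sat<3)&(V>95); t=comp(hue,cp); c=hull_pts(t)
        print(" cap",t.sum(),cv2.minEnclosingCircle(ray(z,c,81)[:,:2].astype(np.float32)))
    W=cloud(z)
    print(" p",n,z["p"][tr[1],tr[0]],W[tr[1],tr[0]], sat[tr[1],tr[0]])
    # tray: interior bluish vs bench
    b=p[...,0]-p[...,2]; 
    t=comp(cv2.morphologyEx(((b>-1)&(V>100)).astype(np.uint8),cv2.MORPH_OPEN,np.ones((3,3))),tr); c=hull_pts(t)
    for h in (4,12):
        print(" tray",h,t.sum(),cv2.minAreaRect(ray(z,c,h)[:,:2].astype(np.float32)))
    cv2.imwrite(f"pics/m_{n}.png",cv2.merge([m.astype(np.uint8)*255,f*255,t.astype(np.uint8)*255]))
a=cv2.imread("pics/m_top.png");b=cv2.imread("pics/m_side.png");cv2.imwrite("pics/m.png",cv2.resize(np.hstack([a,b]),(800,300)))
E
```

```text
top fork 2015 ((606.1747436523438, 173.37059020996094), (149.42735290527344, 123.95948028564453), 79.62744903564453) [[531.755859375, 111.03721618652344], [653.6895751953125, 88.71858215332031], [680.5936279296875, 235.70396423339844], [558.659912109375, 258.0225830078125]]
 foot 229169 ((556.7320556640625, 11.651248931884766), 773.7167358398438) [  45.3 -627.2] [995.5 662.5]
 cap 482 ((430.4109191894531, 68.6107177734375), 25.020198822021484)
 p top [123 130 127] [ 635.6 -193.2    6.1] 4.5
 tray 4 234200 ((522.512939453125, 8.35516357421875), (933.1178588867188, 1292.989990234375), 1.1216752529144287)
 tray 12 234200 ((521.6611938476562, 8.38189697265625), (925.1707763671875, 1281.97802734375), 1.121627688407898)
side fork 3506 ((607.6016845703125, 178.55030822753906), (152.35049438476562, 124.86878204345703), 79.23527526855469) [[532.0382690429688, 115.3768310546875], [654.7096557617188, 92.05429077148438], [683.1651000976562, 241.72378540039062], [560.4937133789062, 265.04632568359375]]
 foot 1555 ((429.9911193847656, 69.9325942993164), 51.92276382446289) [380.9  18.2] [478.9 121.7]
 p side [143 151 146] [ 640.3 -190.5    3.7] 5.5
 tray 4 234918 ((1319.059814453125, -1178.93701171875), (4308.0703125, 3472.99072265625), 26.845726013183594)
 tray 12 234918 ((1298.632080078125, -1148.05029296875), (4228.83642578125, 3409.11572265625), 26.845731735229492)[ WARN:0@0.097] global loadsave.cpp:1063 imwrite_ Unsupported depth image for selected encoder is fallbacked to CV_8U.
```

View pics/m.png

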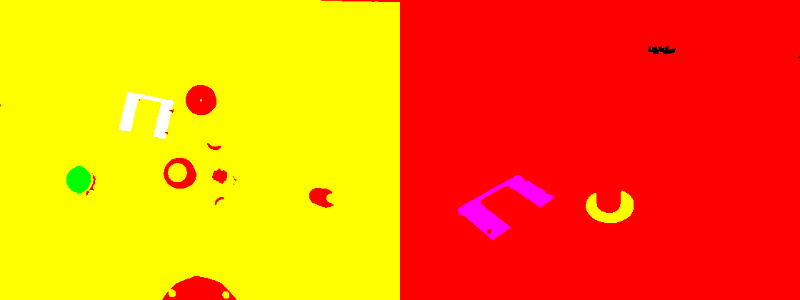

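Top view, fork outline: 149 × 124 mm, matching the expected 148 mm width. The seat comes out at about (604,174) with inward yaw of −10.4°, and the side view gives −10.8°. The cap is at (430.4,68.6) from the top and the foot at (430,70) from the side, with the cap's top at 81 mm in both. First move: roll the tool so its x axis lies along the fork.

send_rows(
  translation=[
    [0,0,0],
    [0,0,0],
    [0,0,0],
    [0,0,0],
    [0,0,0],
    [0,0,0],
    [0,0,0],
  ],
  roll=[1.2,1.2,1.2,1.2,1.2,1.3,0],
  fingers=[0,0,0,0,0,0,0],
  force=60,
)

```text
time: 0.73
tcp_pos: [274.0, -561.5, 200.1]
tool_rot: [[0.982, -0.187, -0.0], [-0.187, -0.982, 0.0], [-0.001, -0.0, -1.0]]
contact_force: [-0.4, -0.5, 1.4]
finger_gap: 0.999
```

```bash
cat >> h.py <<'E'
def togo(x,y,z):
    from bench import arm
    s=arm.observe();R=np.array(s["tool_rot"])
    print("t",s["time"],"tcp",np.round(s["tcp_pos"],1),"yaw",np.degrees(np.arctan2(R[1,0],R[0,0])).round(2),"F",np.round(s["contact_force"],1),"gap",np.round(s["finger_gap"],3))
    d=R.T@(np.array([x,y,z])-s["tcp_pos"]); print("tool delta",d.round(1)); return d
E
python3 - <<'E'
from h import *
togo(430.4,69,200)
# tray from two views
zt,zs=load("a_top.npz"),load("a_side.npz")
print(ray(zt,[(329,123),(400,114),(411,184),(339,192)],12).round(1),ray(zt,[(329,123),(400,114),(411,184),(339,192)],12).mean(0))
i=cv2.resize(zt["p"][100:205,315:425],None,fx=4,fy=4,interpolation=2);j=cv2.resize(zs["p"][145:215,200:325],None,fx=4,fy=4,interpolation=2)
i=cv2.copyMakeBorder(i,0,0,0,0,0);j=cv2.copyMakeBorder(j,0,i.shape[0]-j.shape[0],0,0,0)
k=np.hstack([i,j])[:, :];k=cv2.resize(k,None,fx=.84,fy=.84);print(k.shape);cv2.imwrite("pics/tray.png",np.clip(k*1.4,0,255).astype(np.uint8))
E
```

```text
t 0.7333 tcp [ 274.  -561.5  200.1] yaw -10.8 F [-0.4 -0.5  1.4] gap 0.999
tool delta [ 3.550e+01 -6.486e+02  3.000e-01]
[[ 698.1 -100.5   12. ]
 [ 721.9 -258.8   12. ]
 [ 564.6 -282.2   12. ]
 [ 543.5 -124.    12. ]] [ 632.0225062  -191.34949776   12.        ]
(353, 790, 3)
```

View pics/tray.png

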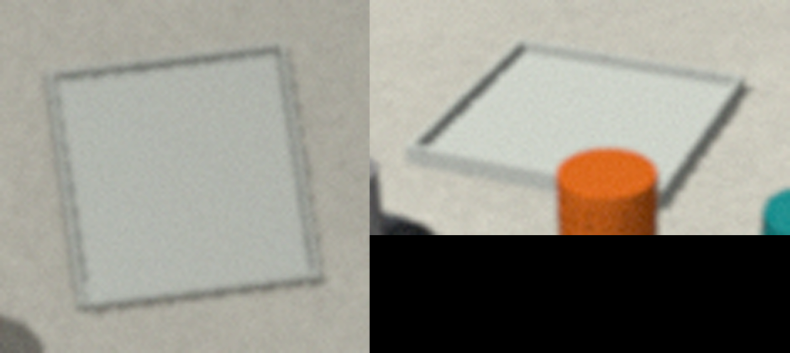

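The tray corners in the top view are roughly (329,123), (400,114), (411,184) and (339,192). They span 159–160 mm, with the centre at about (632,−191). Now over the cap.

send_rows(
  translation=[
    [2,-30,0],
    [2,-30,0],
    [2,-30,0],
    [2,-30,0],
    [2,-30,0],
    [2,-30,0],
    [2,-30,0],
    [2,-30,0],
    [2,-30,0],
    [2,-30,0],
    [2,-30,0],
    [2,-30,0],
  ],
  roll=[0,0,0,0,0,0,0,0,0,0,0,0],
  fingers=[0,0,0,0,0,0,0,0,0,0,0,0],
)

```text
time: 1.73
tcp_pos: [363.2, -210.8, 200.5]
tool_rot: [[0.984, -0.178, 0.0], [-0.178, -0.984, -0.001], [0.0, 0.0, -1.0]]
contact_force: [0.9, 0.3, 0.1]
finger_gap: 1.002
```

send_rows(
  translation=[
    [1,-30,0],
    [1,-30,0],
    [1,-30,0],
    [1,-30,0],
    [1,-30,0],
    [1,-30,0],
    [1,-30,0],
    [1,-30,0],
    [1,-25,0],
    [1,-15,0],
    [1,-9,0],
    [0,0,0],
  ],
  roll=[0,0,0,0,0,0,0,0,0,0,0,0],
  fingers=[0,0,0,0,0,0,0,0,0,0,0,0],
)

```text
time: 2.73
tcp_pos: [427.0, 71.6, 200.4]
tool_rot: [[0.984, -0.177, 0.0], [-0.177, -0.984, 0.0], [0.0, -0.001, -1.0]]
contact_force: [0.6, -0.3, -0.8]
finger_gap: 1.002
```

```bash
python3 - <<'E'
from h import *
from bench import arm,imaging
togo(430.4,69,200)
c=imaging.calibration("wrist");p,d=imaging.camera("wrist");np.savez("b_wrist.npz",p=p,d=d,**c);cv2.imwrite("pics/b_wrist.png",p)
E
```

```text
t 2.7333 tcp [427.   71.6 200.4] yaw -10.21 F [ 0.6 -0.3 -0.8] gap 1.002
tool delta [3.8 2.  0.4]
```

View pics/b_wrist.png

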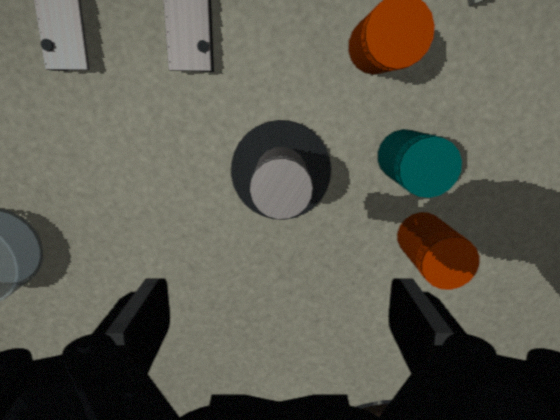

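The wrist view shows the cap's top at (281,188) and the foot at (281,168). The fork's rail ends are at (66,70) and (190,70). I'll check these against the first estimates.

```bash
python3 - <<'E'
from h import *
z=load("b_wrist.npz");W=cloud(z)
m=(W[...,2]>75)&(W[...,2]<88)
k,l,st,c=cv2.connectedComponentsWithStats(m.astype(np.uint8));i=l[188,281]
cc,_=cv2.findContours((l==i).astype(np.uint8),0,cv2.CHAIN_APPROX_NONE)
print(st[i],np.nanmedian(W[l==i],0).round(1),cv2.minEnclosingCircle(ray(z,cc[0][:,0],81)[:,:2].astype(np.float32)))
print("fork ends",ray(z,[(47,70),(87,69),(168,70),(213,72)],16).round(1).tolist())
V=z["p"].mean(-1)
for u,v in [(238,150),(281,125)]: pass
f=((V<70)).astype(np.uint8);k,l,st,c=cv2.connectedComponentsWithStats(f);i=l[140,260];cc,_=cv2.findContours((l==i).astype(np.uint8),0,cv2.CHAIN_APPROX_NONE)
w=ray(z,max(cc,key=len)[:,0],6)[:,:2].astype(np.float32);print("foot",st[i],cv2.minEnclosingCircle(w))
togo(430.4,69,200)
E
```

```text
[ 250  157   62   62 3008] [433.3  68.9  81. ] ((432.6744384765625, 68.82843780517578), 25.305438995361328)
fork ends [[560.7, 257.4, 16.0], [555.3, 222.0, 16.0], [541.7, 151.2, 16.0], [533.0, 112.1, 16.0]]
foot [ 231  120  118   98 5503] ((428.52276611328125, 59.60044479370117), 58.93904113769531)
t 2.7833 tcp [426.7  70.  200.3] yaw -10.33 F [-0.2 -0.7 -1.1] gap 1.003
tool delta [3.9 0.3 0.3]
```

send_rows(
  translation=[
    [5,0,15],
    [0,0,20],
    [0,0,20],
    [0,0,20],
    [0,0,20],
    [0,0,20],
    [0,0,20],
    [0,0,15],
    [0,0,10],
    [0,0,6],
    [0,0,3],
    [0,0,0],
  ],
  roll=[0,0,0,0,0,0,0,0,0,0,0,0],
  fingers=[0,0,0,0,0,0,0,0,0,0,0,0],
)

```text
time: 3.78
tcp_pos: [431.4, 68.1, 31.2]
tool_rot: [[0.983, -0.183, -0.001], [-0.183, -0.983, -0.001], [-0.0, 0.001, -1.0]]
contact_force: [-0.2, 0.6, 0.7]
finger_gap: 1.002
```

```bash
python3 - <<'E'
from h import *
togo(431.5,69,31)
E
```

```text
t 3.7833 tcp [431.4  68.1  31.2] yaw -10.54 F [-0.2  0.6  0.7] gap 1.002
tool delta [-0.1 -0.9  0.2]
```

Well centred. Closing with 60 N.

send_rows(
  translation=[
    [0,0,0],
    [0,0,0],
    [0,0,0],
    [0,0,0],
    [0,0,0],
    [0,0,0],
    [0,0,0],
    [0,0,0],
    [0,0,0],
    [0,0,0],
    [0,0,0],
    [0,0,0],
  ],
  roll=[0,0,0,0,0,0,0,0,0,0,0,0],
  fingers=[40,70,90,110,130,150,170,190,210,230,255,255],
  force=60,
)

```text
time: 4.78
tcp_pos: [432.1, 69.2, 32.4]
tool_rot: [[0.983, -0.182, 0.001], [-0.182, -0.983, -0.0], [0.001, -0.0, -1.0]]
contact_force: [-3.0, -1.2, 13.4]
finger_gap: 0.554
```

```bash
python3 - <<'E'
from h import *
ux=np.array([.983,-.183]);s=np.array([605.5,174.5]);a=s-115*ux
print(a); togo(*a,31.2)
E
```

```text
[492.455 195.545]
t 4.7833 tcp [432.1  69.2  32.4] yaw -10.47 F [-3.  -1.2 13.4] gap 0.554
tool delta [  36.4 -135.2    1.2]
```

The gap of 0.554 (about 47–50 mm) means the cap is held. The closing fingers press it down with 13 N, so I'll ease that slightly and slide to the point in front of the fork mouth.

send_rows(
  translation=[
    [0,0,-0.7],
    [1,-4,0],
    [3,-11,0],
    [4,-14,0],
    [4,-16,0],
    [4,-16,0],
    [4,-16,0],
    [4,-16,0],
    [4,-16,0],
    [4,-14,0],
    [3,-9,0],
    [1,-3,0],
  ],
  roll=[0,0,0,0,0,0,0,0,0,0,0,0],
  fingers=[255,255,255,255,255,255,255,255,255,255,255,255],
)

```text
time: 5.78
tcp_pos: [491.2, 194.0, 32.5]
tool_rot: [[0.983, -0.183, -0.002], [-0.183, -0.983, -0.003], [-0.001, 0.004, -1.0]]
contact_force: [-8.4, -12.8, 21.5]
finger_gap: 0.557
```

```bash
python3 - <<'E'
from h import *
from bench import imaging
togo(492.5,195.5,31.2)
for n in ("top","side"):
    c=imaging.calibration(n);p,d=imaging.camera(n);np.savez(f"c_{n}.npz",p=p,d=d,**c)
    x0,y0=(130,100) if n=="top" else (60,170)
    cv2.imwrite(f"pics/c_{n}.png",cv2.resize(p[y0:y0+160,x0:x0+240],None,fx=3,fy=3,interpolation=2))
E
```

```text
t 5.7833 tcp [491.2 194.   32.5] yaw -10.52 F [ -8.4 -12.8  21.5] gap 0.557
tool delta [ 1.  -1.7  1.3]
```

View pics/c_top.png

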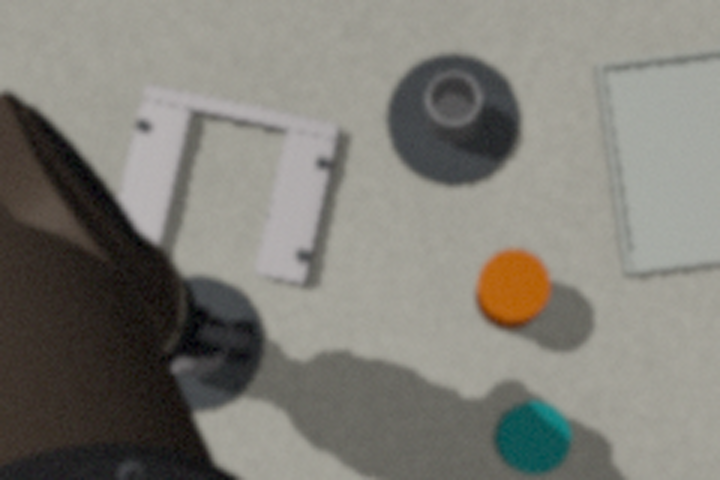

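View pics/c_side.png

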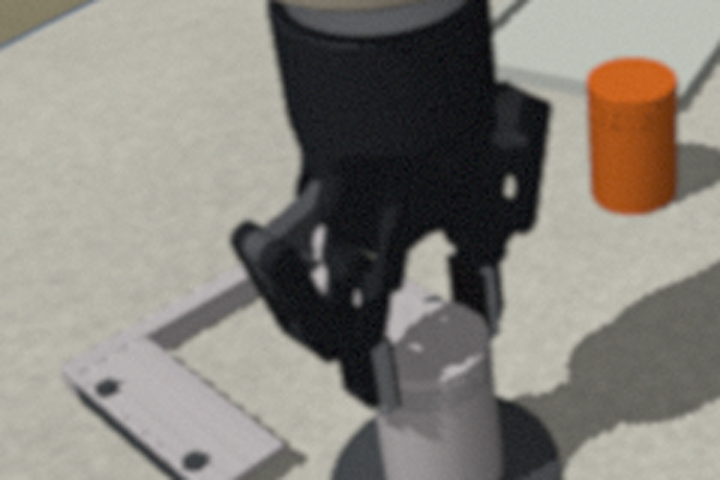

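Side view: the cap is held by the fingers and upright with its foot on the bench. Top view: the foot, at crop (205,340), is right before the fork mouth. I'll take off about 1 mm of down-preload and slide in.

send_rows(
  translation=[
    [0,-1.5,-1],
    [3,0,0],
    [6,0,0],
    [8,0,0],
    [8,0,0],
    [8,0,0],
    [8,0,0],
    [8,0,0],
    [8,0,0],
    [6,0,0],
    [4,0,0],
    [0,0,0],
  ],
  roll=[0,0,0,0,0,0,0,0,0,0,0,0],
  fingers=[255,255,255,255,255,255,255,255,255,255,255,255],
)

```text
time: 6.88
tcp_pos: [558.8, 184.1, 33.0]
tool_rot: [[0.983, -0.183, 0.001], [-0.183, -0.983, -0.0], [0.001, -0.0, -1.0]]
contact_force: [-0.0, -0.3, -4.2]
finger_gap: 0.555
```

```bash
python3 - <<'E'
from h import *
from bench import imaging
togo(605.5,174.5,31.2)
for n in ("top","side"):
    c=imaging.calibration(n);p,d=imaging.camera(n);np.savez(f"d_{n}.npz",p=p,d=d,**c)
    x0,y0=(130,100) if n=="top" else (40,190)
    cv2.imwrite(f"pics/d_{n}.png",cv2.resize(p[y0:y0+160,x0:x0+240],None,fx=3,fy=3,interpolation=2))
E
```

```text
t 6.8833 tcp [558.8 184.1  33. ] yaw -10.55 F [-0.  -0.3 -4.2] gap 0.555
tool delta [47.7  0.9  1.9]
```

View pics/d_top.png

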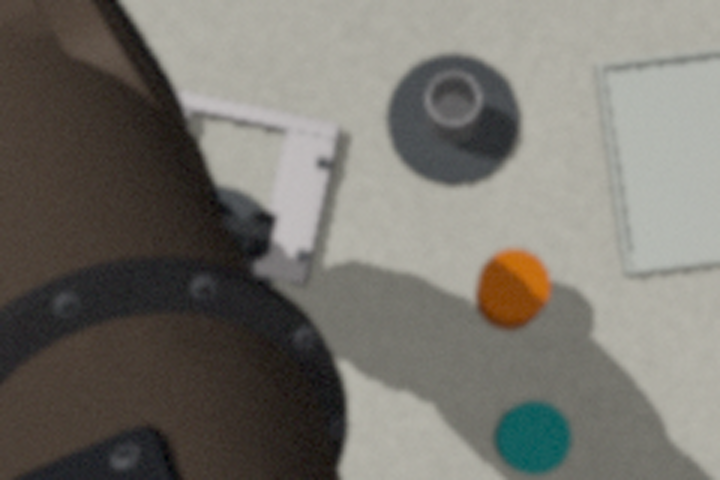

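View pics/d_side.png

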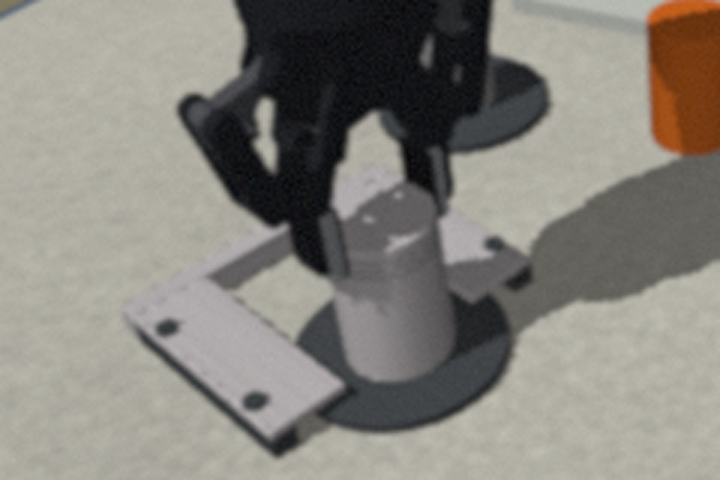

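Side view: the foot is entering centred under both lips. The force of −4 N is about the pair's weight, so the foot may be slightly off the bench. I'll lower by 1 mm and slide the rest.

send_rows(
  translation=[
    [0,0,1],
    [3,0.2,0],
    [5,0.2,0],
    [6,0.2,0],
    [6,0.2,0],
    [6,0,0],
    [6,0,0],
    [5,0,0],
    [3,0,0],
    [2,0,0],
    [0,0,0],
  ],
  roll=[0,0,0,0,0,0,0,0,0,0,0],
  fingers=[255,255,255,255,255,255,255,255,255,255,255],
)

```text
time: 7.9
tcp_pos: [584.3, 180.7, 30.6]
tool_rot: [[0.984, -0.175, -0.023], [-0.175, -0.985, -0.0], [-0.022, 0.004, -1.0]]
contact_force: [-42.2, 7.3, 24.1]
finger_gap: 0.541
```

```bash
python3 - <<'E'
from h import *
from bench import imaging
togo(605.5,174.5,31.2)
for n in ("side",):
    c=imaging.calibration(n);p,d=imaging.camera(n);np.savez(f"e_{n}.npz",p=p,d=d,**c)
    x0,y0=(40,190)
    cv2.imwrite(f"pics/e_{n}.png",cv2.resize(p[y0:y0+160,x0:x0+240],None,fx=3,fy=3,interpolation=2))
E
```

```text
t 7.9 tcp [584.3 180.7  30.6] yaw -10.08 F [-42.2   7.3  24.1] gap 0.541
tool delta [22.   2.4 -1.1]
```

View pics/e_side.png

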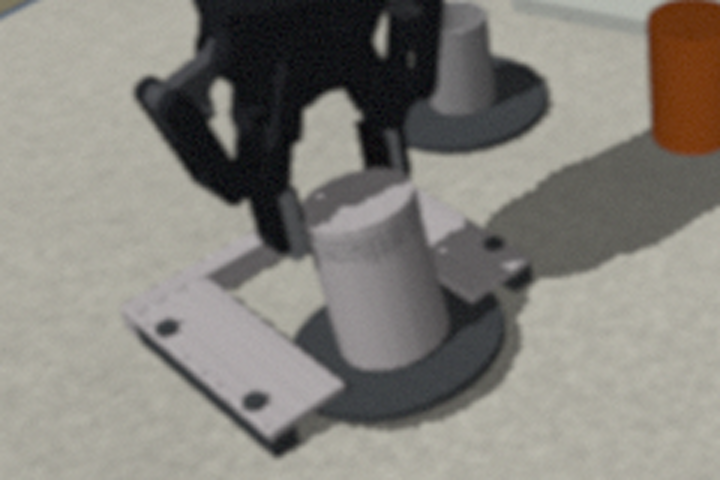

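The cup has pitched forward about the finger axis: its front edge is dug in, its rear is up, and the push is 42 N. With the jaws across the fork, nothing resists that pitch. I'll back off until it stands flat, then regrip with the jaws along the fork axis, which is stiff in pitch.

send_rows(
  translation=[
    [-4,0,0],
    [-5,0,0],
    [-5,0,0],
    [-4,0,0],
    [0,0,0],
  ],
  roll=[0,0,0,0,0],
  fingers=[255,255,255,255,255],
)

```text
time: 8.37
tcp_pos: [580.5, 179.7, 32.0]
tool_rot: [[0.983, -0.182, -0.0], [-0.182, -0.983, 0.0], [-0.0, 0.0, -1.0]]
contact_force: [-0.5, 2.8, -9.4]
finger_gap: 0.543
```

```bash
python3 - <<'E'
from h import *
from bench import imaging,arm
togo(605.5,174.5,31.2); print(np.round(arm.observe()["joint_pos"],2))
for n in ("side",):
    c=imaging.calibration(n);p,d=imaging.camera(n);np.savez(f"f_{n}.npz",p=p,d=d,**c)
    x0,y0=(40,190)
    cv2.imwrite(f"pics/f_{n}.png",cv2.resize(p[y0:y0+160,x0:x0+240],None,fx=3,fy=3,interpolation=2))
E
```

```text
t 8.3667 tcp [580.5 179.7  32. ] yaw -10.46 F [-0.5  2.8 -9.4] gap 0.543
tool delta [25.6  0.6  0.8]
[-0.22  0.6  -0.25  1.77  0.2   0.79 -2.32]
```

View pics/f_side.png

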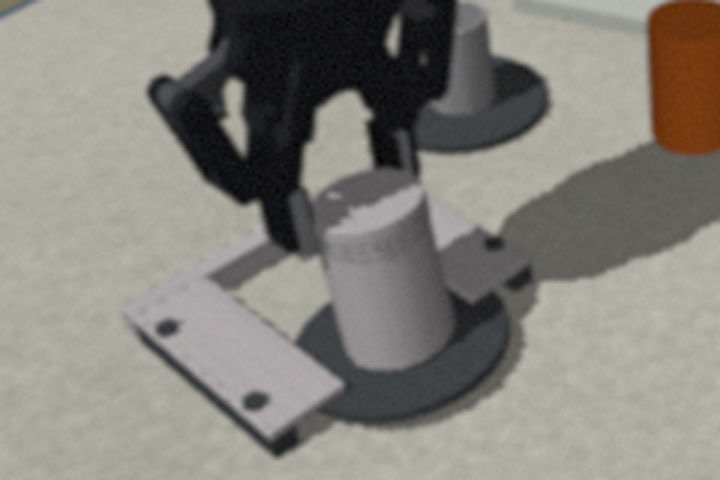

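Still tilted, and the pads now grip ahead of the cap's diameter. Backing further.

send_rows(
  translation=[
    [-3,0,0.5],
    [-4,0,0.5],
    [-4,0,0.3],
    [-3,0,0],
    [0,0,0],
  ],
  roll=[0,0,0,0,0],
  fingers=[255,255,255,255,255],
)

```text
time: 8.83
tcp_pos: [566.9, 181.9, 31.0]
tool_rot: [[0.983, -0.182, -0.0], [-0.182, -0.983, -0.0], [-0.0, 0.0, -1.0]]
contact_force: [-0.5, -0.4, -0.8]
finger_gap: 0.537
```

```bash
python3 - <<'E'
from h import *
from bench import imaging,arm
togo(605.5,174.5,31.2)
for n in ("side",):
    c=imaging.calibration(n);p,d=imaging.camera(n);np.savez(f"g_{n}.npz",p=p,d=d,**c)
    x0,y0=(40,190)
    cv2.imwrite(f"pics/g_{n}.png",cv2.resize(p[y0:y0+160,x0:x0+240],None,fx=3,fy=3,interpolation=2))
E
```

```text
t 8.8333 tcp [566.9 181.9  31. ] yaw -10.49 F [-0.5 -0.4 -0.8] gap 0.537
tool delta [39.3  0.3 -0.2]
```

View pics/g_side.png

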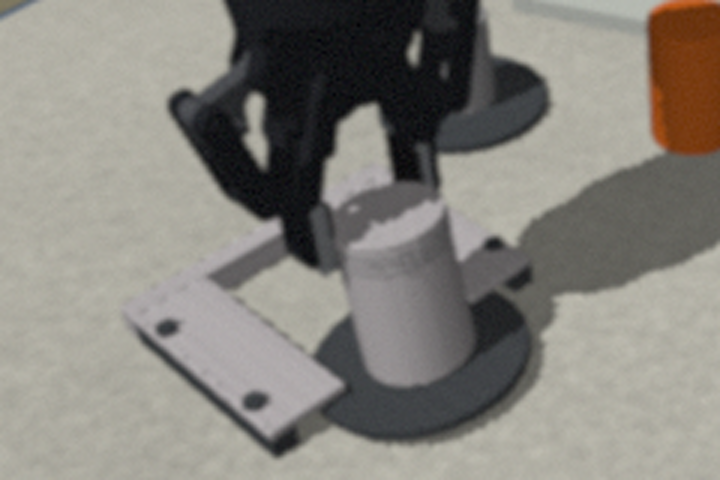

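It has come back with the tool but is still leaning about 5–8°. I'll weaken the grip to 20 N while lowering slightly so it settles flat, then open.

send_rows(
  translation=[
    [0,0,0.5],
    [0,0,0.8],
    [0,0,0.8],
    [0,0,0.8],
    [0,0,0.8],
    [0,0,0],
  ],
  roll=[0,0,0,0,0,0],
  fingers=[255,255,255,255,255,255],
  force=20,
)

```text
time: 9.38
tcp_pos: [566.0, 182.5, 29.4]
tool_rot: [[0.983, -0.182, -0.001], [-0.182, -0.983, -0.0], [-0.001, 0.001, -1.0]]
contact_force: [-14.9, -3.3, 29.9]
finger_gap: 0.536
```

```bash
python3 - <<'E'
from h import *
from bench import imaging,arm
togo(605.5,174.5,31.2)
for n in ("side",):
    c=imaging.calibration(n);p,d=imaging.camera(n);np.savez(f"g_{n}.npz",p=p,d=d,**c)
    x0,y0=(40,190)
    cv2.imwrite(f"pics/g2_{n}.png",cv2.resize(p[y0:y0+160,x0:x0+240],None,fx=3,fy=3,interpolation=2))
E
```

```text
t 9.3833 tcp [566.  182.5  29.4] yaw -10.46 F [-14.9  -3.3  29.9] gap 0.536
tool delta [40.3  0.7 -1.8]
```

View pics/g2_side.png

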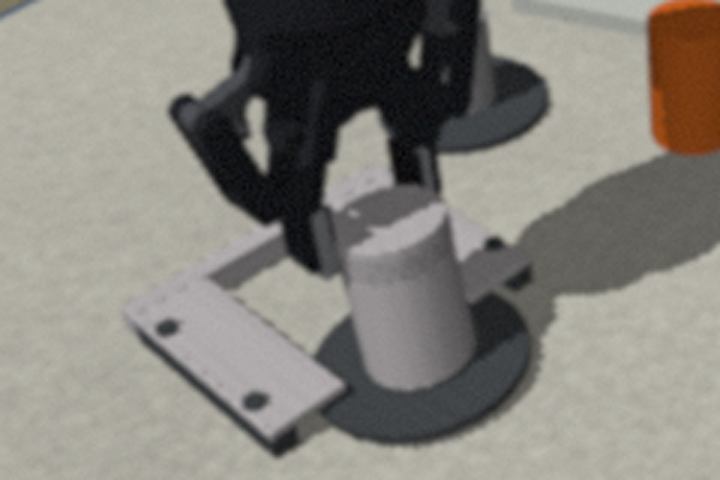

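send_rows(
  translation=[
    [0,0,-0.8],
    [0,0,-0.7],
    [0,0,0],
    [0,0,0],
    [0,0,0],
    [0,0,0],
    [0,0,0],
    [0,0,0],
    [0,0,0],
    [0,0,0],
  ],
  roll=[0,0,0,0,0,0,0,0,0,0],
  fingers=[255,255,115,105,95,80,60,30,0,0],
)

```text
time: 10.27
tcp_pos: [567.5, 181.9, 28.5]
tool_rot: [[0.983, -0.182, -0.0], [-0.182, -0.983, -0.0], [-0.0, 0.0, -1.0]]
contact_force: [0.2, 0.5, 0.6]
finger_gap: 1.003
```

send_rows(
  translation=[
    [0,0,-8],
    [0,0,-15],
    [0,0,-20],
    [0,0,-25],
    [0,0,-25],
    [0,0,-25],
    [0,0,-25],
    [0,0,-20],
    [0,0,-10],
    [0,0,0],
  ],
  roll=[0,0,0,0,0,0,0,0,0,0],
  fingers=[0,0,0,0,0,0,0,0,0,0],
)

```text
time: 11.1
tcp_pos: [568.7, 182.5, 204.4]
tool_rot: [[0.983, -0.182, 0.004], [-0.182, -0.983, 0.002], [0.004, -0.002, -1.0]]
contact_force: [-0.0, -0.3, 0.0]
finger_gap: 1.002
```

```bash
python3 - <<'E'
from h import *
from bench import imaging,arm
togo(605.5,174.5,31.2)
for n in ("side","wrist"):
    c=imaging.calibration(n);p,d=imaging.camera(n);np.savez(f"h_{n}.npz",p=p,d=d,**c)
    cv2.imwrite(f"pics/h_{n}.png",p)
E
```

```text
t 11.1 tcp [568.7 182.5 204.4] yaw -10.51 F [-0.  -0.3  0. ] gap 1.002
tool delta [ 37.    1.6 173.3]
```

View pics/h_side.png

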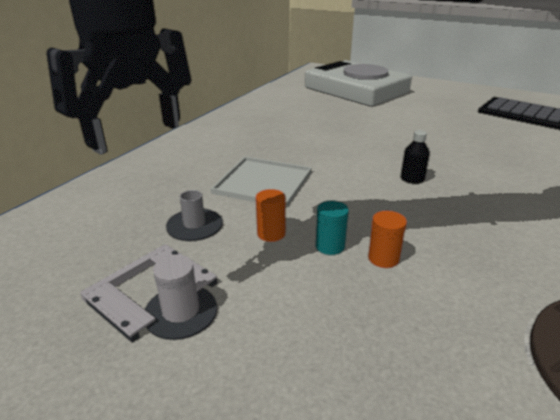

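View pics/h_wrist.png

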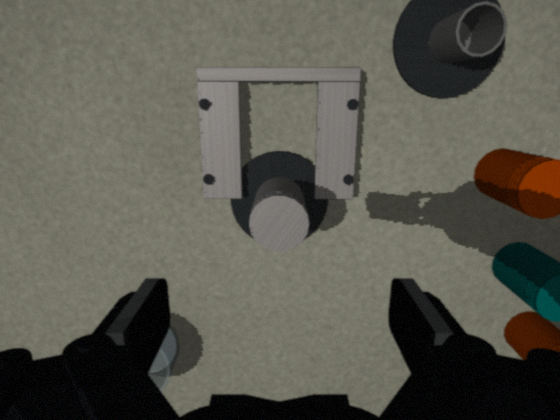

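Wrist view: the cup stands flat, its foot partly under both lips, with the cap's top at (279,222), the fork's far corners at (197,70) and (361,70), and the rail ends at row 198. Measuring again.

```bash
python3 - <<'E'
from h import *
z=load("h_wrist.npz");W=cloud(z)
m=(W[...,2]>70)&(W[...,2]<95)
k,l,st,c=cv2.connectedComponentsWithStats(m.astype(np.uint8));i=l[222,279]
cc,_=cv2.findContours((l==i).astype(np.uint8),0,cv2.CHAIN_APPROX_NONE)
print(st[i],np.nanmedian(W[l==i],0).round(1),[cv2.minEnclosingCircle(ray(z,cc[0][:,0],h)[:,:2].astype(np.float32)) for h in (81,84)])
pts=[(197,68),(361,68),(357,198),(315,198),(243,198),(203,197),(240,81),(318,81)]
w=ray(z,pts,16);print(w.round(1).tolist())
u=w[1]-w[0]; print("width",np.linalg.norm(u),"yaw",np.degrees(np.arctan2(u[0],-u[1])))
d=np.array([np.cos(np.radians(-10.4)),np.sin(np.radians(-10.4))])
f1=(w[2]+w[5])[:2]/2; f2=(w[3]+w[4])[:2]/2; bi=(w[6]+w[7])[:2]/2
print("seat from mouth",f1+60*d,f2+60*d,"from bar",bi-50*d)
z=load("h_side.npz");W=cloud(z);print("side cap top z",np.nanpercentile(W[250:300,155:195,2],98), "foot z", np.nanmedian(W[322:330,170:190,2]))
togo(*(f1+60*d),30)
E
```

```text
[ 249  192   60   60 2850] [546.1 186.3  81. ] [((545.4541015625, 186.36415100097656), 26.058774948120117), ((546.4365844726562, 186.1790313720703), 25.79392433166504)]
[[680.5, 235.7, 16.0], [653.8, 91.3, 16.0], [534.9, 109.5, 16.0], [542.4, 150.3, 16.0], [555.3, 220.3, 16.0], [563.5, 258.9, 16.0], [662.7, 200.2, 16.0], [650.0, 130.8, 16.0]]
width 146.82682009204387 yaw -10.449676982118605
seat from mouth [608.2234491  173.38482987] [607.90527975 174.4738127 ] from bar [607.16750052 174.52770867]
side cap top z 82.33665890086884 foot z 6.272410290712939
t 11.2 tcp [567.2 181.7 201.1] yaw -10.5 F [ 0.  -0.7 -0.6] gap 0.999
tool delta [ 41.9   0.6 171.1]
```

The seat agrees from the mouth and the bar at (607,174.4). The cap is at (545.5,186.3), which is 62 mm short and 0.6 mm off axis. Now rolling −90°.

send_rows(
  translation=[
    [0,0,0],
    [0,0,0],
    [0,0,0],
    [0,0,0],
    [0,0,0],
    [0,0,0],
    [0,0,0],
    [0,0,0],
    [0,0,0],
    [0,0,0],
    [0,0,0],
    [0,0,0],
  ],
  roll=[-1.3,-1.3,-1.3,-1.3,-1.3,-1.3,-1.3,-1.3,-1.3,-1.3,-1.3,-1.3],
  fingers=[0,0,0,0,0,0,0,0,0,0,0,0],
  force=60,
)

```text
time: 12.2
tcp_pos: [566.5, 181.5, 199.5]
tool_rot: [[0.377, 0.926, -0.003], [0.926, -0.377, -0.001], [-0.002, -0.003, -1.0]]
contact_force: [-0.5, -0.2, 0.5]
finger_gap: 0.998
```

send_rows(
  translation=[
    [0,0,0],
    [0,0,0],
    [0,0,0],
  ],
  roll=[-1.2,-1.2,0],
  fingers=[0,0,0],
)

```text
time: 12.45
tcp_pos: [566.5, 181.3, 199.5]
tool_rot: [[0.177, 0.984, -0.003], [0.984, -0.177, -0.001], [-0.001, -0.003, -1.0]]
contact_force: [0.1, -0.4, -0.3]
finger_gap: 0.997
```

```bash
python3 - <<'E'
from h import *
from bench import arm
togo(545.5,186.3,24); print(np.round(arm.observe()["joint_pos"],2))
E
```

```text
t 12.45 tcp [566.5 181.3 199.5] yaw 79.78 F [ 0.1 -0.4 -0.3] gap 0.997
tool delta [  1.4 -21.  175.6]
[ 0.04  0.47 -0.63  1.61  0.29  1.17 -0.84]
```

send_rows(
  translation=[
    [1,-10,0],
    [0.4,-11,5],
    [0,0,20],
    [0,0,22],
    [0,0,22],
    [0,0,22],
    [0,0,22],
    [0,0,22],
    [0,0,20],
    [0,0,13],
    [0,0,6],
    [0,0,3],
  ],
  roll=[0,0,0,0,0,0,0,0,0,0,0,0],
  fingers=[0,0,0,0,0,0,0,0,0,0,0,0],
)

```text
time: 13.45
tcp_pos: [546.1, 187.1, 23.7]
tool_rot: [[0.183, 0.983, -0.002], [0.983, -0.183, -0.001], [-0.001, -0.001, -1.0]]
contact_force: [-0.0, 0.6, 0.0]
finger_gap: 0.997
```

```bash
python3 - <<'E'
from h import *
togo(545.5,186.3,22)
E
```

```text
t 13.45 tcp [546.1 187.1  23.7] yaw 79.43 F [-0.   0.6  0. ] gap 0.997
tool delta [-0.9 -0.5  1.7]
```

send_rows(
  translation=[
    [0,0,0],
    [0,0,0],
    [0,0,0],
    [0,0,0],
    [0,0,0],
    [0,0,0],
    [0,0,0],
    [0,0,0],
    [0,0,0],
    [0,0,0],
    [0,0,0],
  ],
  roll=[0,0,0,0,0,0,0,0,0,0,0],
  fingers=[50,80,95,105,115,130,160,200,255,255,255],
  force=60,
)

```text
time: 14.37
tcp_pos: [546.9, 187.7, 26.1]
tool_rot: [[0.182, 0.983, 0.001], [0.983, -0.182, 0.0], [0.0, 0.001, -1.0]]
contact_force: [-5.6, -0.3, 10.6]
finger_gap: 0.574
```

send_rows(
  translation=[
    [0,0,-0.4],
    [0,0,0],
  ],
  roll=[0,0],
  fingers=[255,255],
)

```text
time: 14.53
tcp_pos: [546.9, 187.6, 26.1]
tool_rot: [[0.182, 0.983, 0.001], [0.983, -0.182, 0.0], [0.001, 0.0, -1.0]]
contact_force: [-5.4, -0.4, 8.6]
finger_gap: 0.569
```

```bash
python3 - <<'E'
from h import *
togo(607,174.4,22)
E
```

```text
t 14.5333 tcp [546.9 187.6  26.1] yaw 79.5 F [-5.4 -0.4  8.6] gap 0.569
tool delta [-2.1 61.5  4.1]
```

Held, 8.6 N down. Sliding in halfway, then checking.

send_rows(
  translation=[
    [0,0,-0.2],
    [-0.4,2,0],
    [-0.4,4,0],
    [-0.4,4,0],
    [-0.4,4,0],
    [-0.4,4,0],
    [0,4,0],
    [0,3,0],
    [0,2,0],
    [0,0,0],
  ],
  roll=[0,0,0,0,0,0,0,0,0,0],
  fingers=[255,255,255,255,255,255,255,255,255,255],
)

```text
time: 15.37
tcp_pos: [572.6, 181.2, 26.1]
tool_rot: [[0.182, 0.983, -0.001], [0.983, -0.182, 0.001], [0.001, -0.001, -1.0]]
contact_force: [-6.8, 1.1, 8.4]
finger_gap: 0.569
```

```bash
python3 - <<'E'
from h import *
from bench import imaging,arm
togo(607,174.4,22)
for n in ("side",):
    c=imaging.calibration(n);p,d=imaging.camera(n);np.savez(f"i_{n}.npz",p=p,d=d,**c)
    x0,y0=(40,190)
    cv2.imwrite(f"pics/i_{n}.png",cv2.resize(p[y0:y0+160,x0:x0+240],None,fx=3,fy=3,interpolation=2))
E
```

```text
t 15.3667 tcp [572.6 181.2  26.1] yaw 79.53 F [-6.8  1.1  8.4] gap 0.569
tool delta [-0.5 35.1  4.1]
```

View pics/i_side.png

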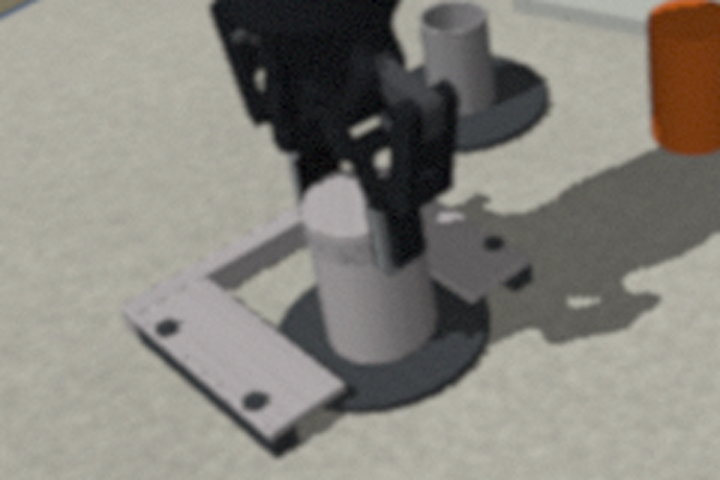

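The foot is sliding in smoothly, with a steady drag of about 7 N and the cup nearly upright. Continuing to about 4 mm short of the bar.

send_rows(
  translation=[
    [0,2,0],
    [0,4,0],
    [0,4,0],
    [0,5,0],
    [0,4,0],
    [0,4,0],
    [0,3,0],
    [0,3,0],
    [0,2,0],
    [0,0,0],
  ],
  roll=[0,0,0,0,0,0,0,0,0,0],
  fingers=[255,255,255,255,255,255,255,255,255,255],
)

```text
time: 16.25
tcp_pos: [603.1, 175.6, 26.2]
tool_rot: [[0.182, 0.983, -0.001], [0.983, -0.182, 0.001], [0.001, -0.001, -1.0]]
contact_force: [-6.3, 1.0, 7.1]
finger_gap: 0.568
```

```bash
python3 - <<'E'
from h import *
from bench import imaging,arm
togo(607,174.4,22)
for n in ("side",):
    c=imaging.calibration(n);p,d=imaging.camera(n);np.savez(f"j_{n}.npz",p=p,d=d,**c)
    x0,y0=(40,190)
    cv2.imwrite(f"pics/j_{n}.png",cv2.resize(p[y0:y0+160,x0:x0+240],None,fx=3,fy=3,interpolation=2))
E
```

```text
t 16.25 tcp [603.1 175.6  26.2] yaw 79.53 F [-6.3  1.   7.1] gap 0.568
tool delta [-0.5  4.   4.1]
```

View pics/j_side.png

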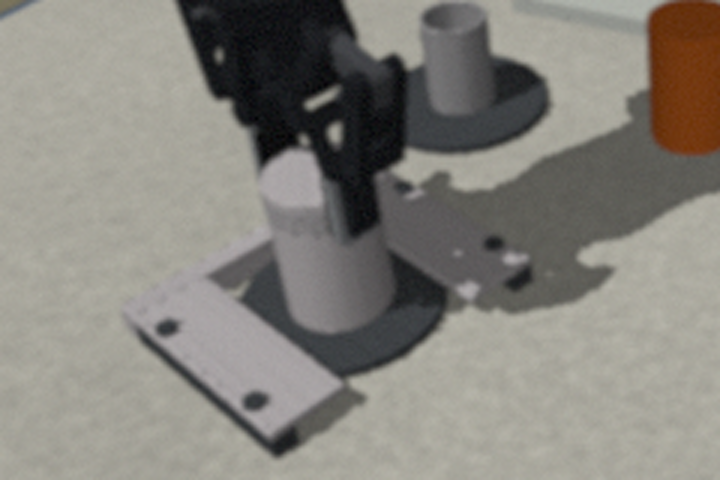

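```bash
python3 - <<'E'
from h import *
z=load("j_side.npz")
V=cv2.GaussianBlur(z["p"],(3,3),0).mean(-1)
f=(V<75).astype(np.uint8);k,l,st,c=cv2.connectedComponentsWithStats(f);i=l[190+350//3,40+360//3];print(st[i])
ys,xs=np.where(l==i);ok=ys>190+290/3
w=ray(z,np.c_[xs,ys][ok],6)[:,:2]-np.array([607,174.4]);d=np.array([.9836,-.1805]);print("rear x min",np.percentile(w@d,[0,1,5]), "expect",-50-4)
E
```

```text
[ 122  271   68   45 1074]
rear x min [-56.40865582 -54.95348104 -52.28947573] expect -54
```

The foot's rear edge is at −55 mm against an expected −54, so the cup is seated about 5 mm short of the bar. Dwell, then pull straight up.

send_rows(
  translation=[
    [0,0,0],
    [0,0,0],
    [0,0,0],
    [0,0,-2],
    [0,0,-4],
    [0,0,-5],
    [0,0,-5],
    [0,0,-5],
    [0,0,-5],
    [0,0,0],
  ],
  roll=[0,0,0,0,0,0,0,0,0,0],
  fingers=[255,255,255,255,255,255,255,255,255,255],
)

```text
time: 17.13
tcp_pos: [603.6, 174.1, 51.8]
tool_rot: [[0.183, 0.983, -0.0], [0.983, -0.183, -0.001], [-0.001, -0.0, -1.0]]
contact_force: [-1.3, -1.0, -6.6]
finger_gap: 0.566
```

```bash
python3 - <<'E'
from h import *
from bench import imaging,arm
togo(607,174.4,22)
for n in ("side",):
    c=imaging.calibration(n);p,d=imaging.camera(n);np.savez(f"k_{n}.npz",p=p,d=d,**c)
    x0,y0=(40,190)
    cv2.imwrite(f"pics/k_{n}.png",cv2.resize(p[y0:y0+160,x0:x0+240],None,fx=3,fy=3,interpolation=2))
E
```

```text
t 17.1333 tcp [603.6 174.1  51.8] yaw 79.48 F [-1.3 -1.  -6.6] gap 0.566
tool delta [ 0.9  3.3 29.8]
```

View pics/k_side.png

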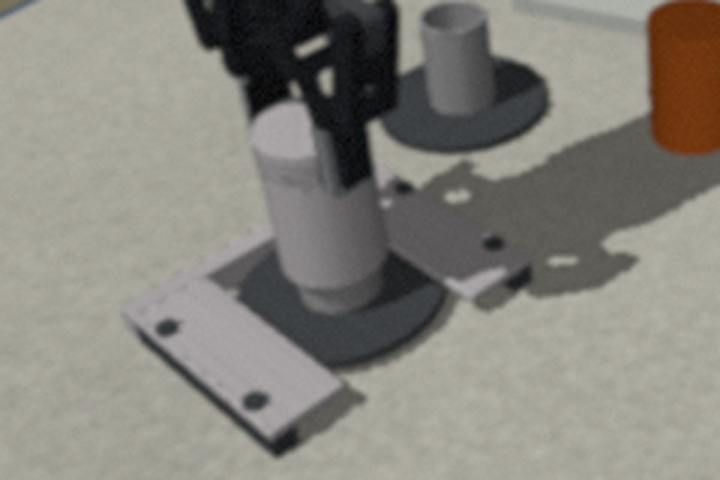

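The cap is coming off: the inner cup shows below it, and the lips hold the foot. Continuing up.

send_rows(
  translation=[
    [0,0,-4],
    [0,0,-5],
    [0,0,-5],
    [0,0,-5],
    [0,0,-5],
    [0,0,-6],
    [0,0,-8],
    [0,0,-10],
    [0,0,-12],
    [0,0,-15],
    [0,0,-15],
    [0,0,-5],
  ],
  roll=[0,0,0,0,0,0,0,0,0,0,0,0],
  fingers=[255,255,255,255,255,255,255,255,255,255,255,255],
)

```text
time: 18.18
tcp_pos: [605.2, 175.7, 150.1]
tool_rot: [[0.182, 0.983, 0.005], [0.983, -0.182, 0.002], [0.003, 0.004, -1.0]]
contact_force: [-0.3, 0.5, -1.1]
finger_gap: 0.572
```

send_rows(
  translation=[
    [0,0,-5],
    [0,0,-8],
    [0,0,-8],
    [0,0,-8],
    [0,0,-6],
    [0,0,0],
  ],
  roll=[0,0,0,0,0,0],
  fingers=[255,255,255,255,255,255],
)

```text
time: 18.68
tcp_pos: [604.4, 175.0, 182.7]
tool_rot: [[0.182, 0.983, 0.002], [0.983, -0.182, 0.001], [0.001, 0.002, -1.0]]
contact_force: [-0.2, 0.1, -1.0]
finger_gap: 0.571
```

```bash
python3 - <<'E'
from h import *
from bench import imaging,arm
togo(632,-191.3,180)
for n in ("side",):
    c=imaging.calibration(n);p,d=imaging.camera(n);np.savez(f"l_{n}.npz",p=p,d=d,**c)
    x0,y0=(40,130)
    cv2.imwrite(f"pics/l_{n}.png",cv2.resize(p[y0:y0+220,x0:x0+300],None,fx=2.5,fy=2.5,interpolation=2))
E
```

```text
t 18.6833 tcp [604.4 175.  182.7] yaw 79.5 F [-0.2  0.1 -1. ] gap 0.571
tool delta [-355.1   93.9    2.5]
```

View pics/l_side.png

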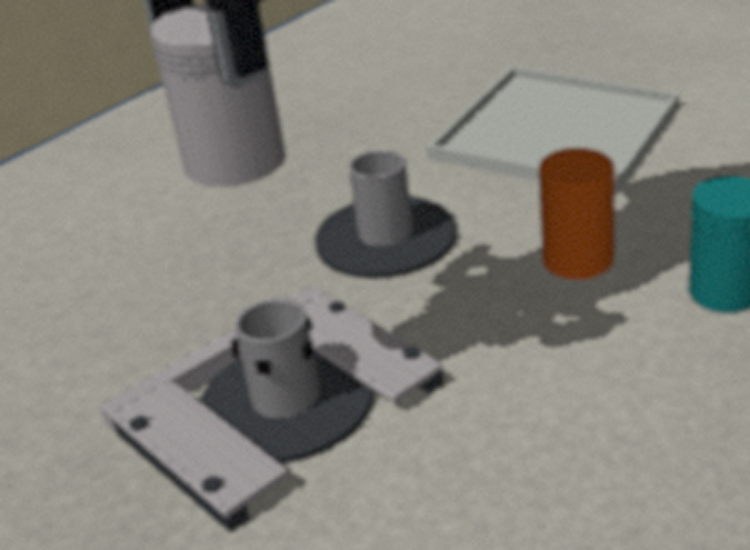

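The cap is clear in the fingers and the cup is seated flat in the fork at crop (285,370). I'll check the mouth height relative to the tool, then carry it to the tray.

```bash
python3 - <<'E'
from h import *
z=load("l_side.npz");W=cloud(z)
q=W[130+10:130+80,40+60:40+120].reshape(-1,3)
q=q[(abs(q[:,0]-604)<45)&(abs(q[:,1]-175)<45)&(q[:,2]>60)]
print(np.percentile(q[:,2],[0,1,2,5,98]), len(q))
b=ray(z,[(40+230/2.5,130+183/2.5)],0)
# mouth near-edge pixel: near point of cap towards camera at radius 25
C=-z["R"].T@z["t"]; v=C[:2]-[604,175];v/=np.linalg.norm(v);n=np.array([604,175])+25*v
p=b[0]; t=np.dot(n-C[:2],v)/np.dot(p[:2]-C[:2],v); print("mouth z by ray",(C+t*(p-C)).round(1))
E
```

```text
[162.53476176 163.82599405 164.87152611 167.58565651 244.81803678] 2721
mouth z by ray [586.9 193.5 165.6]
```

send_rows(
  translation=[
    [-10,2,0],
    [-20,5,0],
    [-28,8,0],
    [-30,8,0],
    [-30,8,0],
    [-30,8,0],
    [-30,8,0],
    [-30,8,0],
    [-30,8,0],
    [-30,8,0],
    [-25,7,0],
    [-15,4,0],
  ],
  roll=[0,0,0,0,0,0,0,0,0,0,0,0],
  fingers=[255,255,255,255,255,255,255,255,255,255,255,255],
)

```text
time: 19.73
tcp_pos: [627.2, -148.6, 180.2]
tool_rot: [[0.187, 0.982, -0.002], [0.982, -0.187, -0.002], [-0.002, -0.001, -1.0]]
contact_force: [0.1, -0.5, -0.8]
finger_gap: 0.566
```

```bash
python3 - <<'E'
from h import *
togo(632,-191.3,180)
E
```

```text
t 19.7333 tcp [ 627.2 -148.6  180.2] yaw 79.23 F [ 0.1 -0.5 -0.8] gap 0.566
tool delta [-41.   12.7   0.3]
```

send_rows(
  translation=[
    [-15,5,0],
    [-15,4,0],
    [-11,3,0],
    [0,0,10],
    [0,0,20],
    [0,0,25],
    [0,0,25],
    [0,0,25],
    [0,0,20],
    [0,0,12],
    [0,0,6],
    [0,0,0],
  ],
  roll=[0,0,0,0,0,0,0,0,0,0,0,0],
  fingers=[255,255,255,255,255,255,255,255,255,255,255,255],
)

```text
time: 20.73
tcp_pos: [631.9, -184.6, 36.9]
tool_rot: [[0.181, 0.983, -0.002], [0.983, -0.181, 0.001], [0.001, -0.002, -1.0]]
contact_force: [0.1, -0.6, -0.5]
finger_gap: 0.567
```

```bash
python3 - <<'E'
from h import *
from bench import imaging,arm
togo(632,-191.3,24)
c=imaging.calibration("side");p,d=imaging.camera("side");np.savez("n_side.npz",p=p,d=d,**c)
cv2.imwrite("pics/n_side.png",cv2.resize(p[90:250,150:390],None,fx=3,fy=3,interpolation=2))
E
```

```text
t 20.7333 tcp [ 631.9 -184.6   36.9] yaw 79.56 F [ 0.1 -0.6 -0.5] gap 0.567
tool delta [-6.6  1.4 12.9]
```

View pics/n_side.png

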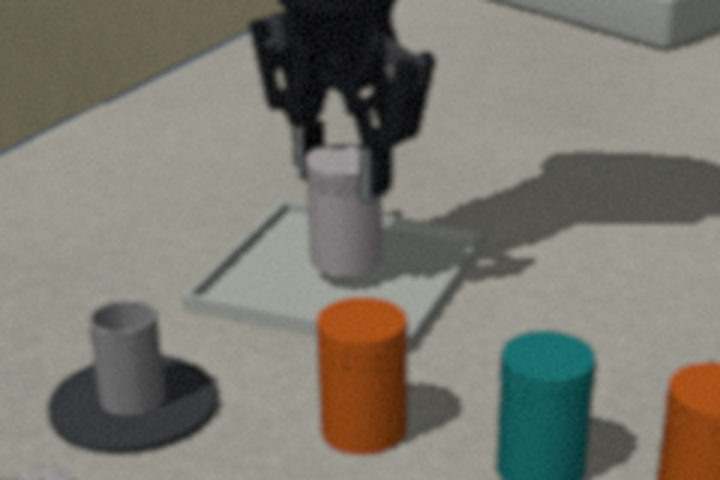

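The cap hangs upright just over the middle of the tray, its mouth at crop (345,270). Lowering the last 12 mm or so until the force shows contact.

send_rows(
  translation=[
    [-3,0,2],
    [-3,1,2],
    [0,0,2],
    [0,0,2],
    [0,0,1],
    [0,0,1],
    [0,0,1],
    [0,0,0],
  ],
  roll=[0,0,0,0,0,0,0,0],
  fingers=[255,255,255,255,255,255,255,255],
)

```text
time: 21.45
tcp_pos: [632.3, -191.7, 27.0]
tool_rot: [[0.182, 0.983, -0.0], [0.983, -0.182, 0.0], [0.0, -0.0, -1.0]]
contact_force: [-0.9, 0.2, -1.0]
finger_gap: 0.571
```

send_rows(
  translation=[
    [0,0,0.7],
    [0,0,0.7],
    [0,0,0],
  ],
  roll=[0,0,0],
  fingers=[255,255,255],
)

```text
time: 21.7
tcp_pos: [632.3, -191.7, 25.7]
tool_rot: [[0.182, 0.983, -0.0], [0.983, -0.182, 0.0], [-0.0, -0.0, -1.0]]
contact_force: [-0.6, -0.5, -0.7]
finger_gap: 0.563
```

send_rows(
  translation=[
    [0,0,0.7],
    [0,0,0.7],
    [0,0,0],
  ],
  roll=[0,0,0],
  fingers=[255,255,255],
)

```text
time: 21.95
tcp_pos: [632.4, -191.9, 24.3]
tool_rot: [[0.182, 0.983, 0.0], [0.983, -0.182, -0.0], [-0.0, 0.0, -1.0]]
contact_force: [-0.6, -0.2, -1.2]
finger_gap: 0.572
```

send_rows(
  translation=[
    [0,0,0.5],
    [0,0,0.5],
    [0,0,0],
  ],
  roll=[0,0,0],
  fingers=[255,255,255],
)

```text
time: 22.2
tcp_pos: [632.4, -192.0, 24.1]
tool_rot: [[0.182, 0.983, 0.0], [0.983, -0.182, -0.001], [-0.001, 0.0, -1.0]]
contact_force: [-2.3, 0.1, 7.0]
finger_gap: 0.567
```

Contact at 7 N. Opening slowly, then retreating upward.

send_rows(
  translation=[
    [0,0,-0.3],
    [0,0,0],
    [0,0,0],
    [0,0,0],
    [0,0,0],
    [0,0,0],
    [0,0,0],
    [0,0,0],
    [0,0,0],
    [0,0,0],
  ],
  roll=[0,0,0,0,0,0,0,0,0,0],
  fingers=[255,110,105,95,80,60,30,0,0,0],
  force=20,
)

```text
time: 23.03
tcp_pos: [632.4, -191.8, 23.7]
tool_rot: [[0.182, 0.983, 0.0], [0.983, -0.182, 0.0], [0.0, 0.0, -1.0]]
contact_force: [-0.1, -0.1, -0.2]
finger_gap: 0.995
```

send_rows(
  translation=[
    [0,0,-5],
    [0,0,-10],
    [0,0,-20],
    [0,0,-25],
    [0,0,-25],
    [0,0,-25],
    [0,0,-25],
    [0,0,-25],
    [0,0,-20],
    [0,0,-10],
    [0,0,0],
  ],
  roll=[0,0,0,0,0,0,0,0,0,0,0],
  fingers=[0,0,0,0,0,0,0,0,0,0,0],
)

```text
time: 23.95
tcp_pos: [633.9, -191.7, 217.1]
tool_rot: [[0.182, 0.983, 0.005], [0.983, -0.182, -0.001], [-0.0, 0.005, -1.0]]
contact_force: [-0.1, 0.2, 0.7]
finger_gap: 1.003
```

```bash
python3 - <<'E'
from h import *
from bench import imaging,arm
togo(632,-191.3,24)
for n in ("side","top","wrist"):
    c=imaging.calibration(n);p,d=imaging.camera(n);np.savez(f"q_{n}.npz",p=p,d=d,**c)
    cv2.imwrite(f"pics/q_{n}.png",p)
z=load("q_side.npz");W=cloud(z)
m=(W[...,2]>70)&(W[...,2]<90)&(W[...,1]<-120)&(W[...,0]>560)
print("cap top z (side)",np.nanmedian(W[m],0).round(1))
z=load("q_wrist.npz");W=cloud(z)
m=(W[...,2]>70)&(W[...,2]<95)&(np.hypot(W[...,0]-632,W[...,1]+191)<60)
cc,_=cv2.findContours(m.astype(np.uint8),0,cv2.CHAIN_APPROX_NONE);cc=max(cc,key=len)[:,0]
print("wrist",np.nanmedian(W[m],0).round(1),cv2.minEnclosingCircle(ray(z,cc,79)[:,:2].astype(np.float32)))
E
```

```text
t 23.95 tcp [ 633.9 -191.7  217.1] yaw 79.5 F [-0.1  0.2  0.7] gap 1.003
tool delta [ 1.000e-01 -2.900e+00  1.931e+02]
cap top z (side) [1434.5 -864.5   78.1]
wrist [ 633.2 -192.5   79. ] ((632.769775390625, -192.9701385498047), 25.714683532714844)
```

View pics/q_side.png

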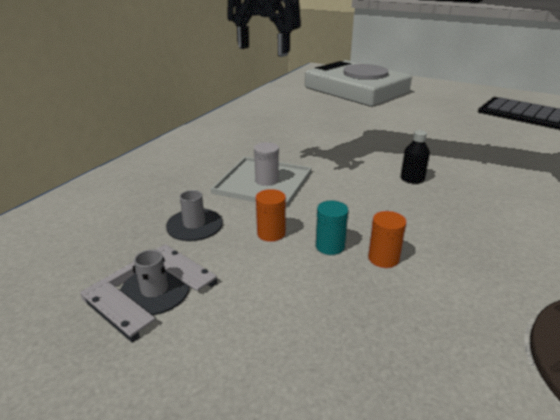

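View pics/q_top.png

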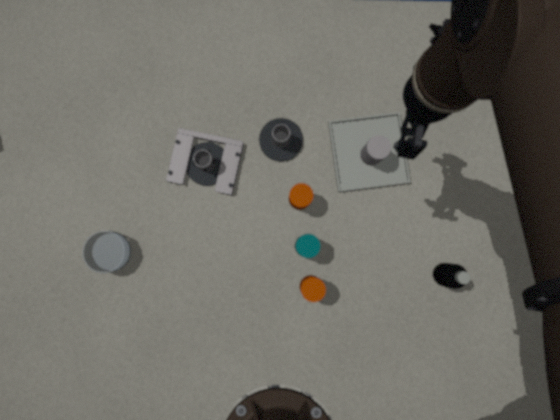

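View pics/q_wrist.png

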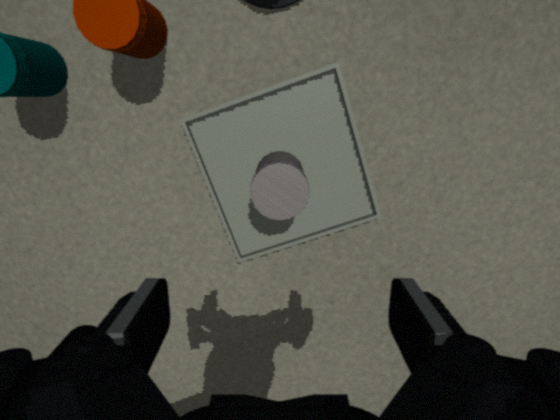

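The cap stands upright in the tray, at (279,190) in the wrist view, with its top at 79 mm (4 + 75). The cup sits in the fork at (204,160) in the top view. A last check of the cup's position.

```bash
python3 - <<'E'
from h import *
z=load("q_top.npz");W=cloud(z);d=np.array([.9836,-.1805]);n=np.array([.1805,.9836])
m=(W[...,2]>56)&(W[...,2]<68)&(np.hypot(W[...,0]-603,W[...,1]-175)<40)
cc=np.argwhere(m)[:,::-1].astype(np.int32);w=ray(z,cc,62)[:,:2].astype(np.float32);c,r=cv2.minEnclosingCircle(w)
print(c,r,"x,y in fork",(np.array(c)-[607,174.4])@d,(np.array(c)-[607,174.4])@n,"rim z",np.nanmedian(W[m][:,2]))
print("tray corners wrist",ray(load("q_wrist.npz"),[(185,123),(337,67),(377,214),(240,262)],12).mean(0))
s=load("q_side.npz");print("foot z side",np.nanmedian(cloud(s)[298:306,145:165,2]))
E
```

```text
(601.2659912109375, 171.00059509277344) 19.669095993041992 x,y in fork -5.026378459167479 -4.378643253173834 rim z 60.80646951352205
tray corners wrist [ 639.49704287 -189.97833148   12.        ]
foot z side 6.173474376871995
```

All within limits: the cup is at (−5,−4) mm in the fork with its foot flat, and the cap is within about 8 mm of the tray's centre. Handing in.

```bash
python3 -c "
from bench import arm
print(arm.hand_in())"
```

```text
the job is handed in; nothing more can be done
None
```

The cap is off the cup and standing mouth down in the tray, and the cup is seated in the fork. I handed the job in at about 24 s, well under the 58 s limit; it reports no verdict.

**What went wrong on the way:** With the jaws across the fork, my first push tipped the pair forward by an estimated 5–10°. The push peaked at 42 N at the wrist when read. Just before that the tool had briefly carried the pair's weight, so the foot may have been slightly off the bench. The foot's centre height was not measured at that moment; I estimate it stayed well under the 20 mm limit. I backed out, let the cup settle flat, and regripped with the jaws along the fork. From there it slid in with a steady drag of about 7 N, and I pulled the cap straight up off the cup.

**Last checks:**

| Check | Measured | Limit or expected |
|---|---|---|
| Cup along the fork, from the seat | −5 mm | −35 to +15 mm |
| Cup across the fork | −4 mm (the tool pose had suggested about 0) | ±18 mm |
| Top of the cup's foot | 6.2 mm above the bench | 6 mm if flat |
| Cup rim | 61 mm | 62 mm |
| Cap top | 79 mm | 79 mm if resting on the tray floor |
| Cap from the tray's centre | 2 to 8 mm | 45 mm |

- **Disagreement:** the tray's centre came out about 7 mm apart in the top and wrist views, which is why the cap's distance is given as a range.
- **Failed check:** a side-view depth check of the cap's top picked up background points, so I discarded its position.
- **Gripper:** at hand-in it was open, with the TCP at 217 mm, touching nothing.

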